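# Point the target drum at the scanner and clamp it

### The job

Loosen the wing screw that clamps the target drum, turn the drum so that its chequered side points straight at the scanner's window, and then tighten the wing screw fully again so that the drum is locked there. Leave the cross wrench, the lens holder and the small carton where they are.

Things in the scene. Friction and masses are not known exactly. Their poses are not given: they have to be found in the camera images.
- drum: White upright cylinder, 54 mm across, turning freely about its vertical axis on the stand, no stops. Origin on the axis, under its grey flange (96 mm across, 10 mm thick), 14 mm above the bench; cylinder from 10 to 112 mm above origin, knurled grip 82-110. z up. Its +x points out through the chequered side; a dark ridge on top runs from centre to that side. Friction 0.05 N m; clamped, holds ~0.5 N m.
- drum_mark (a point): Middle of the chequered side, on the drum's surface: 27 mm from the drum's axis along its +x, 62 mm above the bench.
- screw (a joint): Turn of the wing screw, rad: 0 tight stop, 1.5 open stop; grows anticlockwise seen from above (loosening). It lifts a dark steel toe clamp 3 mm per rad; the clamp's rubber foot leaves the drum's flange at about 0.8 rad; the drum is surely free from 0.9 on. Stays where it is left; takes 0.13 N m to turn, up to 0.25 near tight. Starts tight or nearly so.
- screw_grip (a point): Grip point of the steel wing screw on its vertical axis, 90 mm above the bench, 90 mm beside the drum's axis. The grip is an upright flat bar 44 mm long (this point's x), 12 mm thick (its y), from 68 to 100 mm above the bench, above a round foot of 30 mm diameter. The point turns with the screw; z is up.
- stand: Fixed aluminium plate 130 x 200 x 12 mm that carries the drum and the clamp; its origin is on the bench right under the drum's axis. The wing screw is 90 mm along its -y, the scanner along its +y.
- scanner_window (a point): Middle of the glass window in the front face of the scanner, a fixed black block 70 mm wide, 60 mm deep and 95 mm high; 62 mm above the bench, about 155 mm from the drum's axis. The drum points straight at the scanner when its +x axis points, seen from above, from the drum's axis to this point.
- cross_wrench: Bystander: steel four-way socket wrench lying on the bench, 90 x 70 x 22 mm. Origin under its centre.
- lens_holder: Bystander: round lens of 60 mm diameter upright in a white foot, 45 x 70 mm, 78 mm high. Origin under its centre.
- carton: Bystander: closed cardboard carton 60 x 80 x 40 mm. Origin under its centre.
Mind the look-alikes: they are no part of the job. Of the things shaped like the stand, the aluminium one is meant.

How it is judged:
By the outcome, as a careful person would: the job done as asked, in the order asked, and still so for the second after the job is handed in, with the robot touching nothing.
It also fails if it takes over 72 s, if anything falls off the work surface, if the arm or the gripper's body presses on something with over 40 N, if the wrist force passes 120 N, or if a joint passes its speed limit or range.

### The arm

A 6-joint arm with a two-finger parallel gripper is mounted at the origin on the work surface. World frame = base frame: x ahead of the robot, y to its left, z up, the work surface at z = 0. Lengths are in m, angles in degrees, forces in N, time in s.
With the tool pointing down it reaches from about 0.4 to 0.825 m from the base axis. Payload 7 kg.
Tool frame: the origin (TCP) lies between the finger pads; the fingertips stand 19 mm ahead of it and the grasp point (between the pads) is the TCP (r.tip_extent is the distance from the TCP to the fingertips, in m); z points along the fingers, y is the direction in which the jaws open and shut (so a half turn about z gives the same grasp; the last joint's range is limited). The gripper opens to 88 mm and grips with 3 to 60 N. Pads are 19 mm wide; open, the fingers measure 130 mm over their backs; the gripper's body (78 mm by 193 mm) begins 47 mm behind the grasp point.
Start: joints at [-49.326, 20.546, 0.682, 0, -70.136, -16.507], TCP at [0.276, -0.616, 0.246] pointing down, gripper open.
Joint ranges: [-176.03, 176.03], [-82.01, 121.73], [-58.28, 71.71], [-173.87, 95.51], [-174.79, -0.11], [-173.66, 173.66]. Speed limits (degrees/s): [136.94, 136.94, 172.46, 180, 180, 180].

### API

Orientations are given as [roll, pitch, yaw] about the fixed x, y, z axes, in that order (R = Rz(yaw) Ry(pitch) Rx(roll)).
In Python, from plant import r, capture, workorder, spotter gives the robot as it stands.
- The arm moves only by the tool step_arm, never from a script. Its argument "motion" is a list of rows, each a list of 5 numbers: the finger opening in m, from 0 to 0.0876, then the shift along the tool's x, y, z in m, then the turn about the tool's z in rad. In form: [[grip, dx, dy, dz, roll], ...]. A call has 1 to 5 rows; each row is the pose to reach, as a shift and turn from the pose commanded when the call began, along the tool's axes at that moment; what a row does not reach only later rows make up. A row lasts 1/8 s, in which the tool goes at most 62.5 mm and 10.7 degrees, less where a joint would pass 70% of its speed; a pose out of reach is approached as far as the arm can. A call with a gripper value outside its range is refused whole. The fingers move at their own pace and stop on an object; "newtons" is the grip in N (left out, the last holds). Time passes only in rows, so rows that repeat a pose let the fingers close. It gives the time, the measured TCP pose, the force and the opening at its end, in the units of the state.
- r.get_state(): the state, without advancing time (a new reading comes with each control period).
- capture(name): name is "scene" or "top" or "wrist"; returns a dict with "image" (480x640x3 uint8, red, green, blue), "z_map" (480x640 float32, m along the optical axis (not along the pixel's ray), 0 where there is no reading), "fx", "fy", "cx", "cy" (pixels), "pose" (4x4, takes a point from camera to world coordinates). Camera axes: x right, y down, z forward; pixel columns grow to the right and rows downward; lengths in m; the calibration is good to about 2 mm. A picture is of the moment at which its call begins.
- workorder.close_job(): hands the job in, once; it reports no verdict.
Trained networks look in the newest picture that a camera, given by its name, has taken for a name from the list of things; names that differ only in an ending like _2 or _b are one class to them, and where a whole thing is asked for, a point or a joint stands for the part that bears it (a point fixed in the world has none). Each returns a list of dicts, best first, with "p" (0 to 1); they miss things now and then, are a little off and sometimes report something else, mostly with a low value. They report only what shows in the picture. A call takes as long as a camera call. They do not tell look-alikes from the thing itself.
- spotter.regions_of(camera, label): "mask" (480x640 bool, what is visible of it).
- spotter.tip_of(camera, label): "location" ([x, y, z] in m, in world coordinates, good to about 4 mm: a listed point, or the origin of a listed thing).
The state is a dict: "time_s": time; "joints": joint angles; "qd": joint speeds; "joint_torque": joint torques, N m; "tcp_pos": TCP position; "eef_rot": TCP orientation; "contact_force": force on the tool from outside, world axes, zero at the start; "moment": the same for the moment, N m; "gripper_width": finger opening in m.
Only numpy, scipy, OpenCV 4.12 (cv2) and the standard library are available. Lean on these libraries where they do the work, as an engineer would, in place of code of your own. Each camera call takes 0.05 s, during which the arm holds its last target.

## Working session

There is one attempt and no reset: what is moved stays moved. The work goes in short steps, Python scripts to look and compute and a tool call to move; the robot and the scene stay as the last step left them, time stands still between calls to the robot, and variables do not carry over. Pictures are saved under pics/ and viewed, and the job is handed in when it is done.

Besides the shell and the picture viewer there is one more tool, called after ">>>" as name(argument=value, ...) on one line, values as JSON. step_arm: Moves the arm, as the interface text tells. Its arguments: {"type":"object","properties":{"motion":{"type":"array","items":{"type":"array","items":{"type":"number"}}},"newtons":{"type":"number"}},"required":["motion"]}

```bash
mkdir -p pics; ls
cat > h.py <<'E'
import numpy as np, cv2
from plant import r, capture, workorder, spotter
def cap(n,f=None):
    c=capture(n)
    if f: cv2.imwrite('pics/'+f,c['image'][:,:,::-1])
    return c
def proj(c,P):
    q=np.linalg.inv(c['pose'])@np.r_[P,1]
    return c['fx']*q[0]/q[2]+c['cx'],c['fy']*q[1]/q[2]+c['cy']
def cloud(c):
    z=c['z_map'];v,u=np.mgrid[:480,:640]
    p=np.stack([(u-c['cx'])/c['fx']*z,(v-c['cy'])/c['fy']*z,z],-1)
    return p@c['pose'][:3,:3].T+c['pose'][:3,3]
E
python3 - <<'E'
from h import *
s=r.get_state();print(s)
for n in ('scene','top','wrist'):
    c=cap(n,n+'0.png');print(n,c['pose'].round(3).tolist(),c['fx'])
    for l in ('drum','drum_mark','screw_grip','stand','scanner_window','cross_wrench','lens_holder','carton'):
        print(l,[(np.round(d['location'],3).tolist(),round(d['p'],2)) for d in spotter.tip_of(n,l)])
print(r.get_state()['time_s'])
E
```

```text
pics
{'time_s': 0.0, 'joints': array([-4.93279293e+01,  2.05899361e+01,  6.31996254e-01, -2.09917512e-02,
       -7.01358108e+01, -1.65059519e+01]), 'qd': array([ 0.05920199,  0.11916719,  0.08512325,  0.04233444,  0.00150172,
       -0.14426444]), 'joint_torque': array([-1.19537628e-03, -5.82718670e+01,  2.93055439e+01,  6.99739069e+00,
        6.70002846e-03, -2.31056301e-04]), 'tcp_pos': array([ 0.27610572, -0.61542356,  0.24462334]), 'eef_rot': array([ 1.79904506e+02, -7.71835979e-03, -1.55841024e+02]), 'contact_force': array([-0.33773806,  0.61406774,  0.17096082]), 'moment': array([0.05198818, 0.03155519, 0.0227728 ]), 'gripper_width': 0.08771266743650759}
scene [[-0.38, 0.516, -0.768, 1.332], [0.925, 0.231, -0.302, 0.268], [0.021, -0.825, -0.565, 0.637], [0.0, 0.0, 0.0, 1.0]] 541.5263103044858
drum [([0.535, -0.331, 0.015], 0.89), ([0.546, -0.069, 0.017], 0.81), ([0.355, 0.286, 0.016], 0.61)]
drum_mark [([0.524, -0.36, 0.067], 0.87), ([0.343, 0.254, 0.082], 0.65), ([0.566, -0.089, 0.06], 0.63)]
screw_grip [([0.539, -0.153, 0.094], 0.84), ([0.318, 0.181, 0.118], 0.7), ([0.509, 
[... 633 characters left out ...]
63], 0.63)]
screw_grip [([0.314, 0.185, 0.113], 0.81), ([0.54, -0.154, 0.087], 0.71), ([0.503, -0.416, 0.09], 0.63)]
stand [([0.36, 0.29, 0.002], 0.87), ([0.531, -0.336, -0.005], 0.75), ([0.55, -0.064, -0.003], 0.74), ([0.693, 0.034, -0.002], 0.58)]
scanner_window [([0.558, 0.092, 0.066], 0.79)]
cross_wrench [([0.686, -0.146, 0.0], 0.85)]
lens_holder [([0.693, 0.032, 0.001], 0.71)]
carton [([0.403, -0.003, 0.001], 0.67), ([0.549, -0.067, 0.014], 0.38)]
wrist [[-0.41, 0.872, 0.267, 0.204], [0.912, 0.392, 0.12, -0.649], [0.0, 0.293, -0.956, 0.386], [0.0, 0.0, 0.0, 1.0]] 427.6337134802272
drum []
drum_mark []
screw_grip []
stand []
scanner_window []
cross_wrench []
lens_holder []
carton []
1.35
```

View pics/scene0.png

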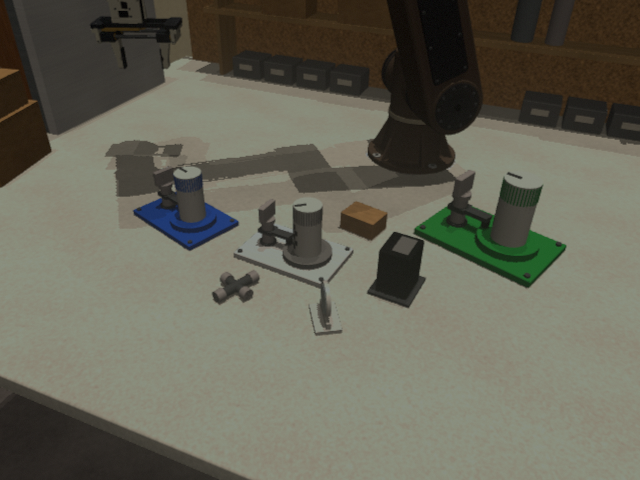

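View pics/top0.png

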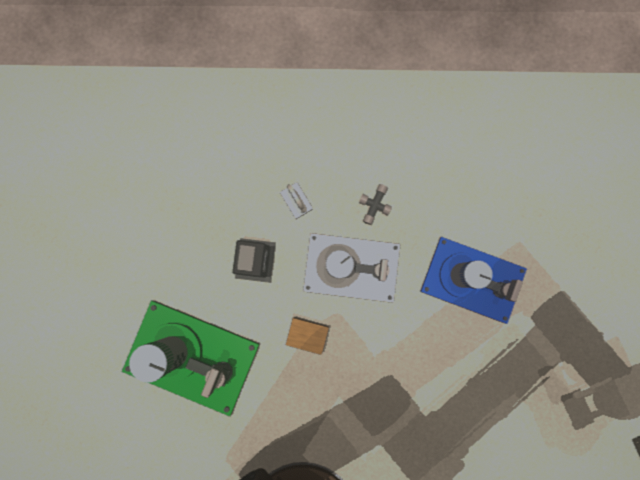

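The scene shows the aluminium stand in the middle, with its drum at (307,225) and its wing screw at (268,215). The scanner is at (400,260), the blue and green stands are look-alikes, and the wrench, lens holder and carton are nearby. Next I'll measure precisely.

Run:
```python
from h import *
c=cap('top');im=c['image'][:,:,::-1]
cv2.imwrite('pics/topz.png',cv2.resize(im[220:315,225:410],None,fx=4.3,fy=4.3,interpolation=cv2.INTER_CUBIC))
for n in('top','scene'):
    c=cap(n) ;P=cloud(c)
    for nm,(x,y,R),(z0,z1) in (('drumtop',(.546,-.067,.05),(.118,.135)),('ridge',(.546,-.067,.05),(.1285,.14)),('bar',(.54,-.154,.035),(.094,.106)),('scan',(.58,.12,.08),(.088,.1))):
        m=(np.hypot(P[...,0]-x,P[...,1]-y)<R)&(P[...,2]>z0)&(P[...,2]<z1)
        q=P[m]
        if len(q)<5: print(n,nm,len(q));continue
        rr=cv2.minAreaRect((q[:,:2]*1000).astype(np.float32)); 
        print(n,nm,len(q),'rect',np.round(rr[0],1),np.round(rr[1],1),round(rr[2],1),'z',np.percentile(q[:,2],[5,50,95]).round(4),'mean',q.mean(0).round(4))
s=cap('scene')['image'][:,:,::-1]
cv2.imwrite('pics/scz.png',cv2.resize(s[180:310,220:440],None,fx=3.6,fy=3.6,interpolation=cv2.INTER_CUBIC))
```

```text
top drumtop 615 rect [550.1 -65.8] [53.  52.9] 1.6 z [0.1231 0.1259 0.1284] mean [ 0.5494 -0.0659  0.1259]
top ridge 28 rect [550.  -71.4] [44.7 40.8] 1.1 z [0.1286 0.129  0.1302] mean [ 0.5525 -0.0697  0.1292]
top bar 133 rect [ 540.7 -155. ] [11.9 43.5] 84.3 z [0.0968 0.0994 0.1024] mean [ 0.5406 -0.1548  0.0996]
top scan 1007 rect [558.3 117.8] [60.4 69.9] 84.2 z [0.0919 0.095  0.0978] mean [0.5582 0.1173 0.0949]
scene drumtop 455 rect [551.9 -64.9] [55.1 55. ] 85.8 z [0.1196 0.1248 0.1266] mean [ 0.5549 -0.0634  0.1243]
scene ridge 0
scene bar 104 rect [ 542.  -153.9] [13.2 46.5] 86.5 z [0.0943 0.098  0.1002] mean [ 0.544  -0.1532  0.0977]
scene scan 858 rect [561.6 119.3] [59.6 72. ] 84.2 z [0.0898 0.0939 0.0957] mean [0.5652 0.1203 0.0936]
```

View pics/topz.png

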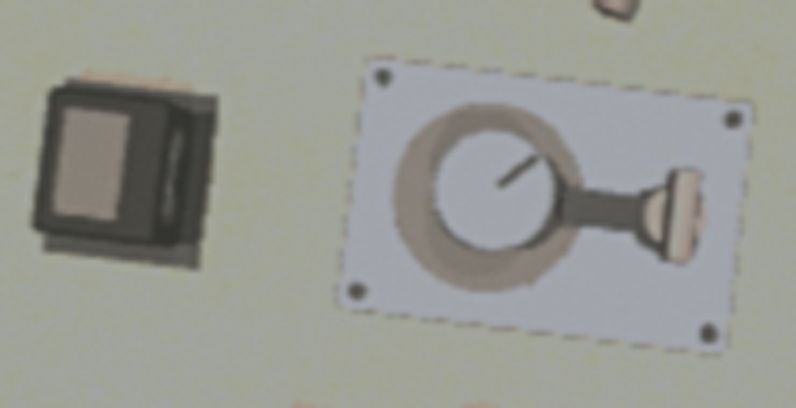

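View pics/scz.png

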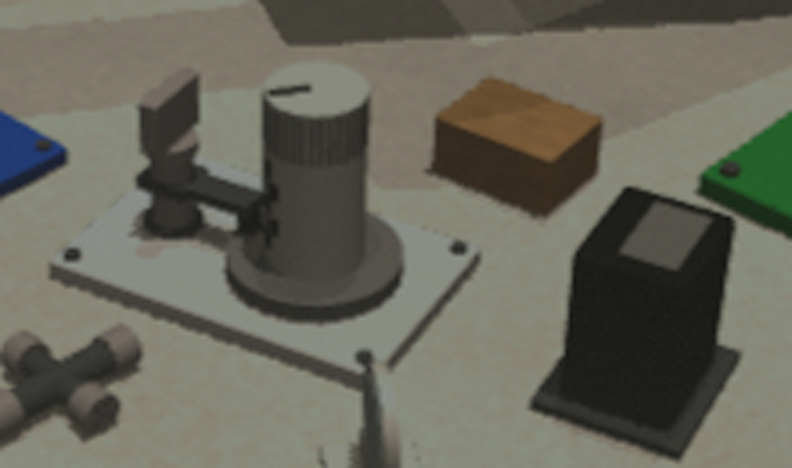

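```bash
cat >> h.py <<'E'
def go(x,y,z,yaw=None):
    s=r.get_state();p=s['tcp_pos'];a=s['eef_rot'][2]
    from scipy.spatial.transform import Rotation as Ro
    R=Ro.from_euler('xyz',s['eef_rot'],degrees=True).as_matrix()
    d=R.T@(np.array([x,y,z])-p)
    t=0 if yaw is None else -np.radians((yaw-a+180)%360-180)
    print('t',s['time_s'],'pos',p.round(4),'yaw',round(a,2),'j6',s['joints'][5].round(1),'-> d',d.round(4),'roll',round(t,4))
E
python3 - <<'E'
from h import *
go(.541,-.155,.215,174.3)
E
```

```text
t 1.55 pos [ 0.2763 -0.6158  0.2455] yaw -155.84 j6 -16.5 -> d [-0.4301  0.3121  0.0306] roll 0.5212
```

>>> step_arm(motion=[[0.04, -0.045, 0.033, 0.005, 0.1], [0.04, -0.09, 0.065, 0.01, 0.2], [0.04, -0.135, 0.098, 0.015, 0.3], [0.04, -0.18, 0.13, 0.02, 0.4], [0.04, -0.225, 0.163, 0.03, 0.521]])

```text
time_s: 2.17
tcp_pos: [0.4158, -0.3736, 0.216]
eef_rot: [-180.0, 0.1, 174.1]
contact_force: [1.3, 0.2, 0.3]
gripper_width: 0.0437
```

Run:
```python
from h import *
go(.541,-.155,.215,174.3)
```

```text
t 2.175 pos [ 0.4158 -0.3736  0.216 ] yaw 174.1 j6 -74.0 -> d [-0.102   0.2303  0.001 ] roll -0.0034
```

>>> step_arm(motion=[[0.04, -0.021, 0.046, 0, 0], [0.04, -0.042, 0.092, 0, 0], [0.04, -0.063, 0.138, 0, 0], [0.04, -0.084, 0.184, 0, 0], [0.04, -0.102, 0.23, 0, 0]])

```text
time_s: 2.8
tcp_pos: [0.54, -0.1547, 0.2158]
eef_rot: [-180.0, 0.0, 174.3]
contact_force: [-0.1, -0.5, 1.1]
gripper_width: 0.0403
```

Run:
```python
from h import *
go(.541,-.155,.092,174.3)
c=cap('wrist','w1.png');P=cloud(c)
for l in ('drum','drum_mark','screw_grip','scanner_window'):
    print(l,[(np.round(d['location'],4).tolist(),round(d['p'],2)) for d in spotter.tip_of('wrist',l)])
for nm,(x,y,R),(z0,z1) in (('drumtop',(.546,-.067,.05),(.118,.135)),('bar',(.54,-.154,.035),(.094,.106)),('scan',(.58,.12,.08),(.088,.1))):
        m=(np.hypot(P[...,0]-x,P[...,1]-y)<R)&(P[...,2]>z0)&(P[...,2]<z1)
        q=P[m]
        if len(q)<5: print(nm,len(q));continue
        rr=cv2.minAreaRect((q[:,:2]*1000).astype(np.float32)); 
        print(nm,len(q),'rect',np.round(rr[0],1),np.round(rr[1],1),round(rr[2],1),'z',np.percentile(q[:,2],[5,50,95]).round(4),'mean',q.mean(0).round(4))
```

```text
t 2.8 pos [ 0.54   -0.1547  0.2158] yaw 174.33 j6 -99.7 -> d [-0.001  -0.0002  0.1238] roll 0.0005
drum [([0.5549, -0.0665, 0.0198], 0.89), ([0.5396, -0.3372, 0.0157], 0.77)]
drum_mark [([0.565, -0.0877, 0.0645], 0.71)]
screw_grip [([0.5374, -0.1554, 0.09], 0.8)]
scanner_window []
drumtop 7321 rect [548.8 -66.7] [54.7 55. ] 64.5 z [0.1243 0.1273 0.1287] mean [ 0.547  -0.0676  0.1271]
bar 1289 rect [ 539.8 -156.1] [11.6 44.4] 84.5 z [0.0996 0.1012 0.1023] mean [ 0.5385 -0.1559  0.101 ]
scan 0
```

View pics/w1.png

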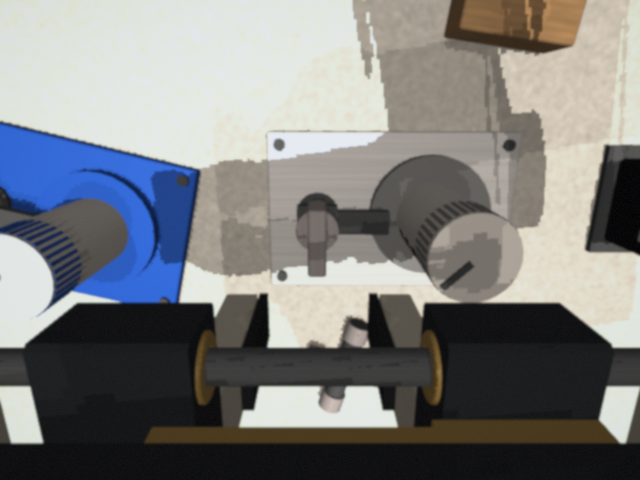

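Run:
```python
from h import *
s=r.get_state();print(s['joints'].round(1),s['eef_rot'].round(2))
go(.540,-.1555,.092,174.3)
```

```text
[  3.8  11.2 -16.4   0.  -62.5 -99.5] [-1.8000e+02 -2.0000e-02  1.7436e+02]
t 3.05 pos [ 0.539  -0.1561  0.2155] yaw 174.36 j6 -99.5 -> d [-0.001   0.0007  0.1235] roll 0.0011
```

>>> step_arm(motion=[[0.04, -0.001, 0, 0.03, 0], [0.04, -0.001, 0, 0.06, 0], [0.04, -0.001, 0, 0.09, 0], [0.04, -0.001, 0, 0.115, 0], [0.04, -0.001, 0, 0.123, 0]])

```text
time_s: 3.68
tcp_pos: [0.5387, -0.1575, 0.0913]
eef_rot: [-180.0, -0.1, 174.2]
contact_force: [-1.1, 0.7, 1.0]
gripper_width: 0.0402
```

>>> step_arm(motion=[[0.0, 0, 0, 0, 0], [0.0, 0, 0, 0, 0], [0.0, 0, 0, 0, 0], [0.0, 0, 0, 0, 0]], newtons=40)

```text
time_s: 4.18
tcp_pos: [0.5407, -0.1557, 0.0935]
eef_rot: [180.0, 0.1, 174.3]
contact_force: [-0.9, 4.5, 3.6]
gripper_width: 0.0118
```

Run:
```python
from h import *
s=r.get_state();print(s['contact_force'].round(2),s['moment'].round(3),s['gripper_width'])
go(.540,-.1555,.092,174.3)
```

```text
[-0.88  4.47  3.56] [1.575 0.247 0.046] 0.011816737939586333
t 4.175 pos [ 0.5407 -0.1557  0.0935] yaw 174.33 j6 -99.5 -> d [0.0008 0.0002 0.0015] roll 0.0005
```

>>> step_arm(motion=[[0.0, 0, 0, 0, -0.12], [0.0, 0, 0, 0, -0.24], [0.0, 0, 0, 0, -0.36], [0.0, 0, 0, 0, -0.48], [0.0, 0, 0, 0, -0.6]])

```text
time_s: 4.8
tcp_pos: [0.5407, -0.1557, 0.0935]
eef_rot: [-180.0, 0.1, -151.1]
contact_force: [-0.5, 4.8, 3.7]
gripper_width: 0.0118
```

Run:
```python
from h import *
s=r.get_state();print(s['contact_force'].round(2),s['moment'].round(3),s['gripper_width'])
go(.540,-.1555,.092,174.3)
c=cap('scene')['image'][:,:,::-1]
cv2.imwrite('pics/s2.png',cv2.resize(c[150:310,200:420],None,fx=3.6,fy=3.6,interpolation=cv2.INTER_CUBIC))
```

```text
[-0.53  4.78  3.73] [ 1.738  0.449 -0.094] 0.011778978114258643
t 4.8 pos [ 0.5407 -0.1557  0.0935] yaw -151.07 j6 -64.9 -> d [0.0006 0.0005 0.0015] roll 0.6045
```

View pics/s2.png

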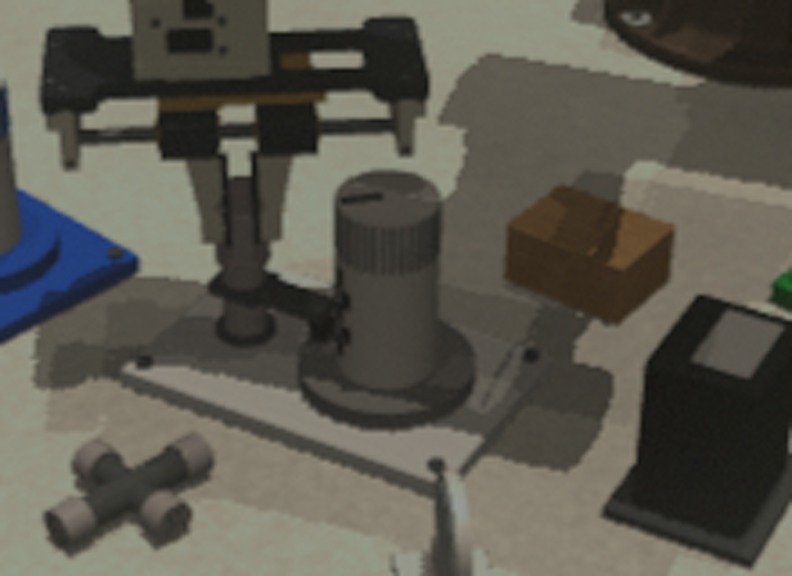

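The jaws hold the bar, at (240,215) in the crop, and have turned with it. I'll keep loosening.

>>> step_arm(motion=[[0.0, 0, 0, 0, -0.13], [0.0, 0, 0, 0, -0.26], [0.0, 0, 0, 0, -0.39], [0.0, 0, 0, 0, -0.52], [0.0, 0, 0, 0, -0.65]])

```text
time_s: 5.48
tcp_pos: [0.5407, -0.1557, 0.0935]
eef_rot: [-179.9, 0.1, -113.9]
contact_force: [-1.9, 6.0, 6.9]
gripper_width: 0.0117
```

>>> step_arm(motion=[[0.0, 0, 0, 0, 0], [0.035, 0, 0, 0, 0], [0.035, 0, 0, 0, 0], [0.035, 0, 0, -0.03, 0], [0.035, 0, 0, -0.08, 0]])

```text
time_s: 6.1
tcp_pos: [0.5388, -0.1565, 0.1717]
eef_rot: [179.8, -0.1, -114.1]
contact_force: [0.2, -0.3, -0.3]
gripper_width: 0.0349
```

Run:
```python
from h import *
s=r.get_state();print(s['contact_force'].round(2),s['moment'].round(3),s['gripper_width'])
go(.540,-.1555,.092,174.3)
c=cap('wrist','w3.png');P=cloud(c)
for nm,(x,y,R),(z0,z1) in (('drumtop',(.548,-.067,.05),(.118,.135)),('bar',(.54,-.154,.035),(.094,.106)),('scan',(.58,.12,.08),(.088,.1))):
        m=(np.hypot(P[...,0]-x,P[...,1]-y)<R)&(P[...,2]>z0)&(P[...,2]<z1)
        q=P[m]
        if len(q)<5: print(nm,len(q));continue
        rr=cv2.minAreaRect((q[:,:2]*1000).astype(np.float32)); 
        print(nm,len(q),'rect',np.round(rr[0],1),np.round(rr[1],1),round(rr[2],1))
```

```text
[ 0.19 -0.27 -0.29] [-0.016 -0.218  0.041] 0.034946764523970934
t 6.1 pos [ 0.5388 -0.1565  0.1717] yaw -114.13 j6 -27.9 -> d [-0.0016 -0.001   0.0797] roll 1.2492
drumtop 2003 rect [551.6 -86.1] [20.7 36.9] 73.5
bar 1786 rect [ 540.4 -156.3] [44.1 11.6] 66.1
scan 0
```

View pics/w3.png

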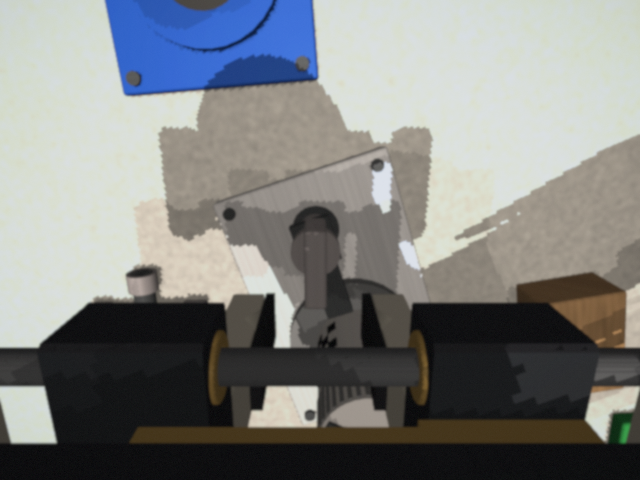

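Run:
```python
from h import *
go(.55,-.01,.31,180)
```

```text
t 6.15 pos [ 0.5427 -0.1572  0.18  ] yaw -114.03 j6 -27.9 -> d [-0.1375  0.0524 -0.1303] roll 1.1514
```

>>> step_arm(motion=[[0.075, 0, 0, -0.04, 0.1], [0.075, -0.02, 0.008, -0.07, 0.27], [0.075, -0.06, 0.02, -0.1, 0.44], [0.075, -0.1, 0.035, -0.13, 0.61], [0.075, -0.137, 0.052, -0.13, 0.78]])

```text
time_s: 6.78
tcp_pos: [0.5497, -0.0088, 0.3051]
eef_rot: [-179.9, 0.3, -159.1]
contact_force: [1.1, 0.1, -0.5]
gripper_width: 0.0742
```

>>> step_arm(motion=[[0.075, 0, 0, 0, 0.17], [0.075, 0, 0, 0, 0.34], [0.075, 0, 0, 0, 0.37], [0.075, 0, 0, 0, 0.37]])

```text
time_s: 7.28
tcp_pos: [0.5485, -0.0102, 0.3024]
eef_rot: [-180.0, -0.0, -179.8]
contact_force: [0.2, -0.3, 0.8]
gripper_width: 0.075
```

Run:
```python
from h import *
go(.55,-.066,.110,180)
for n in('wrist','top'):
  c=cap(n,n+'4.png');P=cloud(c)
  for l in ('drum','drum_mark','scanner_window'):
    print(l,[(np.round(d['location'],4).tolist(),round(d['p'],2)) for d in spotter.tip_of(n,l)][:3])
  for nm,(x,y,R),(z0,z1) in (('drumtop',(.55,-.066,.04),(.118,.14)),('scan',(.57,.12,.08),(.088,.105))):
        m=(np.hypot(P[...,0]-x,P[...,1]-y)<R)&(P[...,2]>z0)&(P[...,2]<z1)
        q=P[m]
        if len(q)<5: print(nm,len(q));continue
        rr=cv2.minAreaRect((q[:,:2]*1000).astype(np.float32)); ec=cv2.minEnclosingCircle((q[:,:2]*1000).astype(np.float32))
        print(n,nm,len(q),'rect',np.round(rr[0],1),np.round(rr[1],1),round(rr[2],1),ec,'z',np.percentile(q[:,2],[5,50,95]).round(4))
        if nm=='drumtop':
            g=cv2.cvtColor(c['image'],cv2.COLOR_RGB2GRAY)
            C=np.array(ec[0])/1000
            m2=m&(np.hypot(P[...,0]-C[0],P[...,1]-C[1])<.022)
            th=np.median(g[m2])*.65
            k=P[m2&(g<th)][:,:2]
            print('ridge n',len(k),th)
            if len(k)>5:
                mu=k.mean(0);w,V=np.linalg.eigh(np.cov(k.T));v=V[:,1];v=v*np.sign(v@(mu-C))
                print('ridge ang pca',np.degrees(np.arctan2(v[1],v[0])),'centre-mean',np.degrees(np.arctan2(*(mu-C)[::-1])),mu,C)
```

```text
t 7.275 pos [ 0.5485 -0.0102  0.3024] yaw -179.82 j6 -109.2 -> d [-0.0013 -0.0557  0.1924] roll 0.0031
drum [([0.5513, -0.0622, 0.0182], 0.87)]
drum_mark []
scanner_window [([0.5562, 0.0862, 0.0571], 0.58)]
wrist drumtop 4053 rect [548.6 -66.4] [54.2 55.1] 2.5 ((548.8428955078125, -66.45038604736328), 27.73386001586914) z [0.1255 0.1273 0.1288]
ridge n 145 76.7
ridge ang pca -53.458900090376645 centre-mean -49.89592195615923 [ 0.55658999 -0.07564902] [ 0.5488429  -0.06645039]
wrist scan 5832 rect [558.1 116.7] [60.1 70.7] 83.8 ((557.8968505859375, 116.89268493652344), 44.11598205566406) z [0.0934 0.0964 0.0978]
drum [([0.3529, 0.29, 0.0197], 0.81), ([0.5352, -0.3375, 0.0174], 0.59)]
drum_mark [([0.525, -0.3573, 0.0595], 0.84), ([0.344, 0.2601, 0.0798], 0.66), ([0.4008, -0.0019, 0.0052], 0.55)]
scanner_window []
drumtop 0
scan 0
```

View pics/wrist4.png

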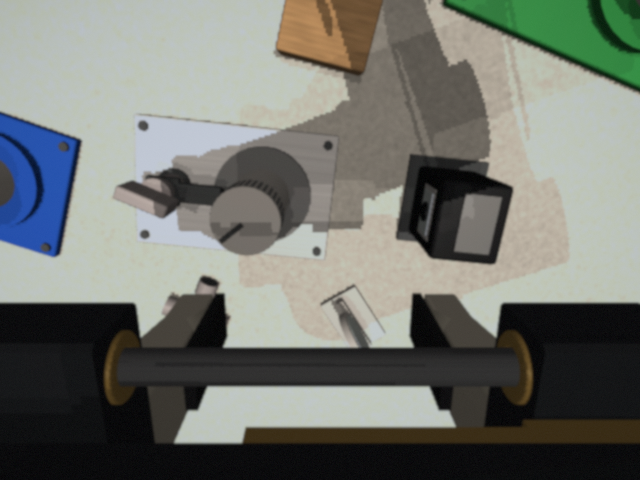

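View pics/top4.png

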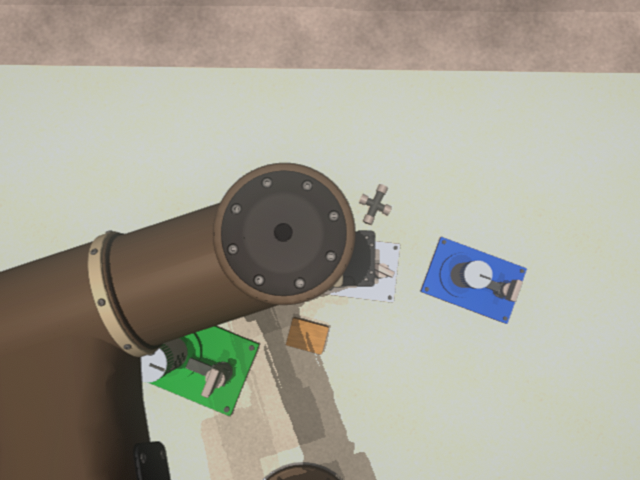

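>>> step_arm(motion=[[0.07, -0.001, -0.028, 0.04, 0], [0.07, -0.001, -0.056, 0.08, 0], [0.07, -0.001, -0.056, 0.12, 0], [0.07, -0.001, -0.056, 0.16, 0], [0.07, -0.001, -0.056, 0.192, 0]])

```text
time_s: 8.3
tcp_pos: [0.5492, -0.0663, 0.109]
eef_rot: [-180.0, -0.0, -180.0]
contact_force: [1.1, -0.6, 0.0]
gripper_width: 0.0699
```

>>> step_arm(motion=[[0.07, 0, 0, 0, 0], [0.045, 0, 0, 0, 0], [0.045, 0, 0, 0, 0], [0.045, 0, 0, 0, 0]], newtons=25)

```text
time_s: 8.8
tcp_pos: [0.5506, -0.066, 0.1122]
eef_rot: [180.0, 0.2, -179.9]
contact_force: [0.3, -1.6, 5.4]
gripper_width: 0.0538
```

Run:
```python
from h import *
s=r.get_state();print(s['contact_force'].round(2),s['moment'].round(3),s['gripper_width'])
go(.549,-.066,.110,180)
c=cap('wrist','w5.png')
```

```text
[ 0.3  -1.62  5.4 ] [-0.236  0.1    0.051] 0.05375181624569773
t 8.8 pos [ 0.5506 -0.066   0.1122] yaw -179.93 j6 -103.4 -> d [0.0016 0.     0.0022] roll 0.0012
```

View pics/w5.png

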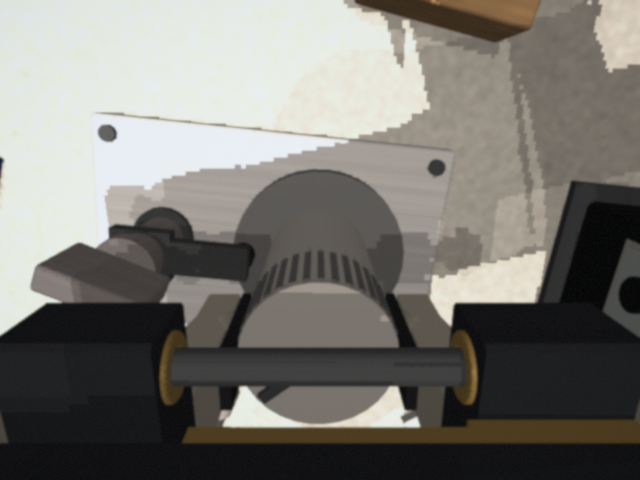

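>>> step_arm(motion=[[0.045, 0, 0, 0, -0.13], [0.045, 0, 0, 0, -0.27], [0.045, 0, 0, 0, -0.42], [0.045, 0, 0, 0, -0.57], [0.045, 0, 0, 0, -0.72]])

```text
time_s: 9.48
tcp_pos: [0.5504, -0.0656, 0.1121]
eef_rot: [-179.9, 0.1, -138.4]
contact_force: [-2.0, 2.1, 8.9]
gripper_width: 0.0534
```

>>> step_arm(motion=[[0.045, 0, 0, 0, -0.17], [0.045, 0, 0, 0, -0.34], [0.045, 0, 0, 0, -0.51], [0.045, 0, 0, 0, -0.68], [0.045, 0, 0, 0, -0.85]])

```text
time_s: 10.1
tcp_pos: [0.5498, -0.0654, 0.1121]
eef_rot: [-179.9, 0.0, -89.7]
contact_force: [-4.1, 4.5, 11.5]
gripper_width: 0.0539
```

>>> step_arm(motion=[[0.045, 0, 0, 0, -0.17], [0.045, 0, 0, 0, -0.34], [0.045, 0, 0, 0, -0.51], [0.045, 0, 0, 0, -0.68], [0.045, 0, 0, 0, -0.85]])

```text
time_s: 10.72
tcp_pos: [0.5493, -0.0657, 0.1121]
eef_rot: [-180.0, -0.0, -41.0]
contact_force: [-5.4, 3.7, 12.5]
gripper_width: 0.0534
```

Run:
```python
from h import *
s=r.get_state();print(s['contact_force'].round(2),s['moment'].round(3),s['gripper_width'])
go(.549,-.066,.110,-40)
c=cap('wrist','w6.png')
```

```text
[-5.41  3.7  12.48] [ 0.972  2.44  -0.072] 0.05344705237386929
t 10.725 pos [ 0.5493 -0.0657  0.1121] yaw -40.96 j6 35.6 -> d [-0.      0.0005  0.0021] roll -0.0168
```

View pics/w6.png

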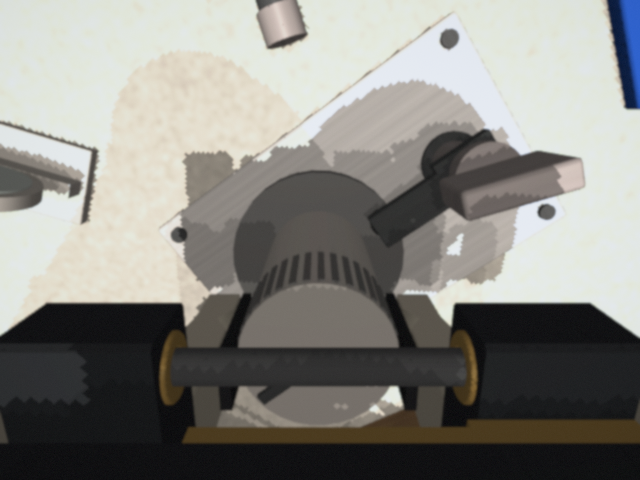

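>>> step_arm(motion=[[0.045, 0, 0, 0, 0], [0.07, 0, 0, 0, 0], [0.07, 0, 0, 0, 0], [0.07, 0, 0, -0.01, 0], [0.07, 0, 0, -0.05, 0]])

```text
time_s: 11.4
tcp_pos: [0.5481, -0.0663, 0.1595]
eef_rot: [179.8, 0.2, -41.3]
contact_force: [0.8, -0.2, 0.5]
gripper_width: 0.0698
```

>>> step_arm(motion=[[0.07, 0, 0, -0.05, 0], [0.07, 0, 0, -0.1, 0], [0.07, 0, 0, -0.15, 0], [0.07, 0, 0, -0.15, 0]])

```text
time_s: 11.9
tcp_pos: [0.5514, -0.0662, 0.3159]
eef_rot: [-179.6, -0.3, -41.3]
contact_force: [-0.5, -0.1, -0.7]
gripper_width: 0.07
```

```bash
cat >> h.py <<'E'
def ridge(n,f=None):
    c=cap(n,f);P=cloud(c);g=cv2.cvtColor(c['image'],cv2.COLOR_RGB2GRAY).astype(float)
    m=(np.hypot(P[...,0]-.55,P[...,1]+.066)<.04)&(P[...,2]>.119)&(P[...,2]<.14)
    pts=(P[m][:,:2]*1000).astype(np.float32)
    C=np.array(cv2.minEnclosingCircle(pts)[0])/1000; 
    # rays onto plane z=.128
    v,u=np.mgrid[:480,:640]
    d=np.stack([(u-c['cx'])/c['fx'],(v-c['cy'])/c['fy'],np.ones_like(u,float)],-1)@c['pose'][:3,:3].T
    o=c['pose'][:3,3]; zt=np.median(P[m][:,2])+.0005
    Q=o+d*((zt-o[2])/d[...,2])[...,None]
    Q=Q[...,:2]
    m2=np.hypot(*(np.moveaxis(Q-C,-1,0)))<.0225
    med=np.median(g[m2]);m3=m2&(g<med*.7)
    nn,lab,st,_=cv2.connectedComponentsWithStats(m3.astype(np.uint8)); i=1+np.argmax(st[1:,4]); m3=lab==i
    k=Q[m3];w=(med-g[m3]);mu=np.average(k,axis=0,weights=w);S=np.cov(k.T,aweights=w);W,V=np.linalg.eigh(S);a=V[:,1];a=a*np.sign(a@(mu-C))
    pr=(k-mu)@a
    print(n,'ridge n',len(k),'pca',np.degrees(np.arctan2(a[1],a[0])).round(2),'c-mean',np.degrees(np.arctan2(*(mu-C)[::-1])).round(2),'C',C.round(4),'mu',mu.round(4),'len',np.ptp(pr).round(4),'perp off',((mu-C)@[-a[1],a[0]]).round(4))
E
python3 - <<'E'
from h import *
go(.549,-.066,.110,-40)
ridge('wrist','w7.png'); ridge('scene','s7.png')
for n in('wrist','scene'):
  for l in ('drum','drum_mark','scanner_window','screw_grip'):
    print(n,l,[(np.round(d['location'],4).tolist(),round(d['p'],2)) for d in spotter.tip_of(n,l)][:3])
im=cv2.imread('pics/s7.png');cv2.imwrite('pics/s7z.png',cv2.resize(im[150:310,220:440],None,fx=3.6,fy=3.6,interpolation=cv2.INTER_CUBIC))
E
```

```text
t 11.9 pos [ 0.5514 -0.0662  0.3159] yaw -41.28 j6 35.3 -> d [-0.0032  0.0027  0.2059] roll -0.0224
wrist ridge n 116 pca 88.3 c-mean 88.96 C [ 0.5497 -0.0661] mu [ 0.5499 -0.0538] len 0.0196 perp off 0.0001
scene ridge n 18 pca 86.77 c-mean 101.95 C [ 0.5518 -0.0655] mu [ 0.5494 -0.0542] len 0.0192 perp off 0.003
wrist drum [([0.5516, -0.0652, 0.0195], 0.91), ([0.5399, -0.3343, 0.0156], 0.63)]
wrist drum_mark [([0.5526, -0.0415, 0.0634], 0.97)]
wrist scanner_window [([0.5552, 0.084, 0.0571], 0.67)]
wrist screw_grip [([0.5391, -0.1562, 0.0895], 0.95)]
scene drum [([0.5379, -0.3324, 0.0158], 0.77), ([0.5484, -0.0701, 0.0154], 0.74), ([0.3536, 0.2868, 0.0167], 0.67)]
scene drum_mark [([0.5226, -0.3628, 0.0644], 0.96), ([0.5525, -0.0416, 0.0628], 0.9), ([0.3426, 0.2562, 0.0832], 0.84)]
scene scanner_window [([0.5565, 0.0865, 0.0621], 0.75)]
scene screw_grip [([0.508, -0.4205, 0.0901], 0.78), ([0.3151, 0.1823, 0.1172], 0.67), ([0.5404, -0.1545, 0.092], 0.55)]
```

View pics/w7.png

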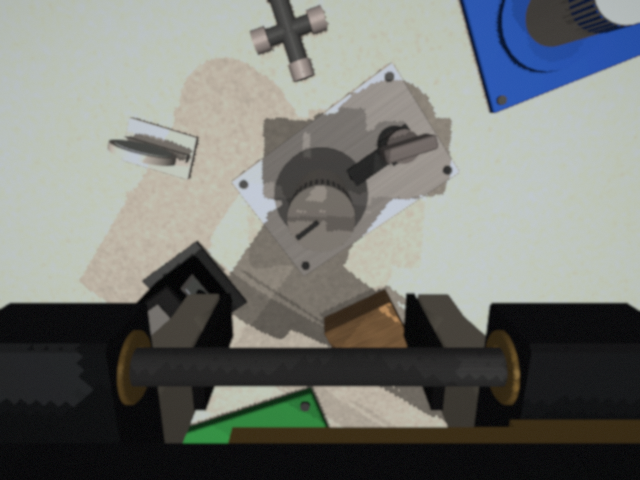

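View pics/s7z.png

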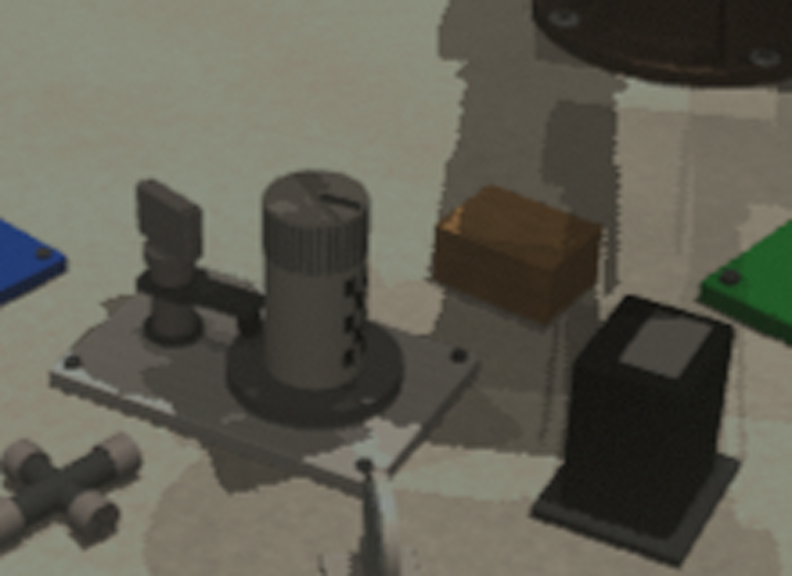

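Run:
```python
from h import *
ridge('wrist')
go(.540,-.156,.19,-114)
```

```text
wrist ridge n 124 pca 88.14 c-mean 89.53 C [ 0.5498 -0.0663] mu [ 0.5499 -0.054 ] len 0.0194 perp off 0.0003
t 12.45 pos [ 0.5495 -0.066   0.3101] yaw -41.3 j6 35.3 -> d [0.0523 0.0738 0.1202] roll 1.2689
```

>>> step_arm(motion=[[0.06, 0.005, 0.007, 0, 0.12], [0.045, 0.018, 0.025, 0, 0.29], [0.035, 0.032, 0.045, 0, 0.46], [0.035, 0.045, 0.065, 0, 0.63], [0.035, 0.052, 0.074, 0, 0.8]])

```text
time_s: 13.08
tcp_pos: [0.5395, -0.157, 0.3104]
eef_rot: [180.0, -0.0, -87.5]
contact_force: [0.1, 0.9, -0.3]
gripper_width: 0.0354
```

>>> step_arm(motion=[[0.035, 0, 0, 0.03, 0.17], [0.035, 0, 0, 0.07, 0.34], [0.035, 0, 0, 0.1, 0.47], [0.035, 0, 0, 0.12, 0.47], [0.035, 0, 0, 0.12, 0.47]])

```text
time_s: 13.7
tcp_pos: [0.5388, -0.1559, 0.189]
eef_rot: [179.8, -0.1, -114.1]
contact_force: [0.6, -0.5, 0.8]
gripper_width: 0.0348
```

Run:
```python
from h import *
go(.540,-.156,.092,-114)
c=cap('wrist','w8.png');P=cloud(c)
m=(np.hypot(P[...,0]-.54,P[...,1]+.155)<.035)&(P[...,2]>.094)&(P[...,2]<.106)
rr=cv2.minAreaRect((P[m][:,:2]*1000).astype(np.float32));print(rr,m.sum())
```

```text
t 13.7 pos [ 0.5388 -0.1559  0.189 ] yaw -114.07 j6 -27.9 -> d [-0.0005 -0.0014  0.097 ] roll -0.0012
((540.2067260742188, -156.38548278808594), (44.218875885009766, 11.811540603637695), 65.65982818603516) 1554
```

View pics/w8.png

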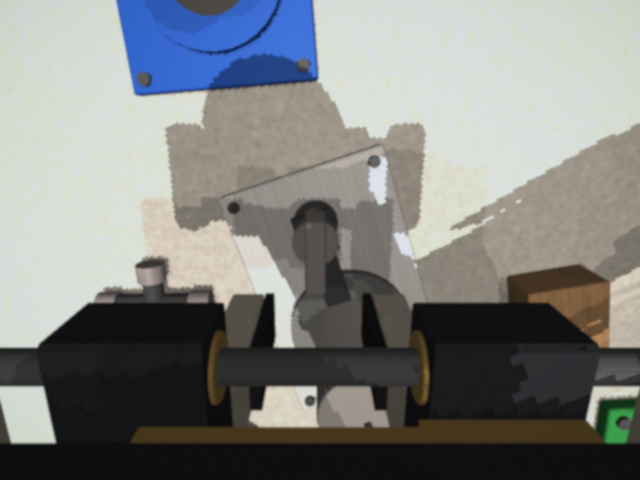

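>>> step_arm(motion=[[0.035, 0, 0, 0.03, 0], [0.035, 0, 0, 0.06, 0], [0.035, 0, 0, 0.085, 0], [0.035, 0, 0, 0.097, 0], [0.035, 0, 0, 0.097, 0]])

```text
time_s: 14.38
tcp_pos: [0.5401, -0.156, 0.0938]
eef_rot: [180.0, -0.0, -114.1]
contact_force: [0.3, 0.9, -0.0]
gripper_width: 0.0352
```

>>> step_arm(motion=[[0.0, 0, 0, 0, 0], [0.0, 0, 0, 0, 0], [0.0, 0, 0, 0, 0], [0.0, 0, 0, 0, 0]], newtons=50)

```text
time_s: 14.88
tcp_pos: [0.5404, -0.1561, 0.0943]
eef_rot: [-179.9, 0.0, -114.0]
contact_force: [1.2, -0.1, 3.4]
gripper_width: 0.0115
```

>>> step_arm(motion=[[0.0, 0, 0, 0, 0.12], [0.0, 0, 0, 0, 0.24], [0.0, 0, 0, 0, 0.36], [0.0, 0, 0, 0, 0.48], [0.0, 0, 0, 0, 0.6]])

```text
time_s: 15.5
tcp_pos: [0.5403, -0.1558, 0.0943]
eef_rot: [-180.0, 0.1, -148.6]
contact_force: [-0.2, 1.6, 5.4]
gripper_width: 0.0116
```

>>> step_arm(motion=[[0.0, 0, 0, 0, 0.12], [0.0, 0, 0, 0, 0.24], [0.0, 0, 0, 0, 0.36], [0.0, 0, 0, 0, 0.48], [0.0, 0, 0, 0, 0.56]])

```text
time_s: 16.12
tcp_pos: [0.5402, -0.1556, 0.0943]
eef_rot: [180.0, 0.1, 179.3]
contact_force: [-1.6, 2.9, 5.6]
gripper_width: 0.0115
```

Run:
```python
from h import *
s=r.get_state();print(s['contact_force'].round(2),s['moment'].round(3),s['gripper_width'])
go(.540,-.156,.092,174.3)
```

```text
[-1.64  2.9   5.6 ] [1.032 0.381 0.25 ] 0.011482704999561102
t 16.125 pos [ 0.5402 -0.1556  0.0943] yaw 179.33 j6 -94.5 -> d [ 0.0002 -0.0004  0.0023] roll 0.0878
```

>>> step_arm(motion=[[0.0, 0, 0, 0, 0.03], [0.0, 0, 0, 0, 0.06], [0.0, 0, 0, 0, 0.09], [0.0, 0, 0, 0, 0.09]])

```text
time_s: 16.62
tcp_pos: [0.5402, -0.1556, 0.0943]
eef_rot: [180.0, 0.1, 174.3]
contact_force: [-1.8, 3.4, 5.0]
gripper_width: 0.0116
```

Run:
```python
from h import *
s=r.get_state();print(s['contact_force'].round(2),s['moment'].round(3),s['gripper_width'])
go(.540,-.156,.092,174.3)
```

```text
[-1.83  3.45  4.97] [0.973 0.366 0.076] 0.011646502516181047
t 16.625 pos [ 0.5402 -0.1556  0.0943] yaw 174.32 j6 -99.5 -> d [ 0.0002 -0.0004  0.0023] roll 0.0003
```

>>> step_arm(motion=[[0.0, 0, 0, 0, 0.025], [0.0, 0, 0, 0, 0.05], [0.0, 0, 0, 0, 0.05]])

```text
time_s: 17.0
tcp_pos: [0.5402, -0.1556, 0.0943]
eef_rot: [-180.0, 0.0, 171.6]
contact_force: [-0.7, 2.8, 5.1]
gripper_width: 0.0117
```

Run:
```python
from h import *
s=r.get_state();print(s['contact_force'].round(2),s['moment'].round(3),s['gripper_width'])
go(.540,-.156,.092,174.3)
```

```text
[-0.7   2.77  5.06] [0.978 0.409 1.005] 0.01171301533477865
t 17.0 pos [ 0.5402 -0.1556  0.0943] yaw 171.56 j6 -102.3 -> d [ 0.0002 -0.0004  0.0023] roll -0.0478
```

>>> step_arm(motion=[[0.0, 0, 0, 0, 0.02], [0.0, 0, 0, 0, 0.02]])

```text
time_s: 17.25
tcp_pos: [0.5402, -0.1556, 0.0943]
eef_rot: [-180.0, 0.0, 170.4]
contact_force: [-1.3, 1.8, 5.0]
gripper_width: 0.0122
```

Run:
```python
from h import *
s=r.get_state();print(s['contact_force'].round(2),s['moment'].round(3),s['gripper_width'])
go(.540,-.156,.092,174.3)
```

```text
[-1.31  1.76  4.96] [0.996 0.393 1.153] 0.012169575857593653
t 17.25 pos [ 0.5402 -0.1556  0.0943] yaw 170.44 j6 -103.5 -> d [ 0.0002 -0.0004  0.0023] roll -0.0674
```

>>> step_arm(motion=[[0.035, 0, 0, 0, 0], [0.035, 0, 0, 0, 0], [0.035, 0, 0, -0.02, 0], [0.035, 0, 0, -0.07, 0], [0.035, 0, 0, -0.12, 0]])

```text
time_s: 17.88
tcp_pos: [0.5393, -0.1561, 0.2144]
eef_rot: [-180.0, -0.1, 170.3]
contact_force: [1.1, 0.8, -0.3]
gripper_width: 0.035
```

>>> step_arm(motion=[[0.035, 0, 0.05, -0.04, 0], [0.035, 0, 0.1, -0.08, 0], [0.035, 0, 0.11, -0.08, 0], [0.035, 0, 0.11, -0.08, 0]])

```text
time_s: 18.38
tcp_pos: [0.5581, -0.0467, 0.2931]
eef_rot: [180.0, -0.0, 170.4]
contact_force: [0.8, -0.5, -0.3]
gripper_width: 0.0348
```

Run:
```python
from h import *
s=r.get_state();print(s['contact_force'].round(2),s['moment'].round(3),s['gripper_width'])
go(.549,-.066,.110,-40)
for i in range(3): ridge('wrist','w9_%d.png'%i)
c=cap('wrist');P=cloud(c)
for nm,(x,y,R),(z0,z1) in (('drumtop',(.55,-.066,.04),(.118,.14)),('scan',(.57,.12,.08),(.088,.105)),('bar',(.54,-.155,.035),(.094,.106))):
    m=(np.hypot(P[...,0]-x,P[...,1]-y)<R)&(P[...,2]>z0)&(P[...,2]<z1)
    print(nm,m.sum(),cv2.minAreaRect((P[m][:,:2]*1000).astype(np.float32)))
for l in ('drum_mark','scanner_window'):
    print(l,[(np.round(d['location'],4).tolist(),round(d['p'],2)) for d in spotter.tip_of('wrist',l)][:3])
```

```text
[ 0.84 -0.53 -0.33] [-0.072 -0.035  0.006] 0.03481866105174121
t 18.375 pos [ 0.5581 -0.0467  0.2931] yaw 170.38 j6 -114.8 -> d [ 0.0056 -0.0206  0.1831] roll -2.6114
wrist ridge n 143 pca 88.01 c-mean 84.81 C [ 0.5489 -0.0666] mu [ 0.5501 -0.0534] len 0.0182 perp off -0.0007
wrist ridge n 148 pca 87.56 c-mean 85.32 C [ 0.549  -0.0665] mu [ 0.5501 -0.0531] len 0.0188 perp off -0.0005
wrist ridge n 149 pca 87.54 c-mean 85.42 C [ 0.549  -0.0663] mu [ 0.5501 -0.053 ] len 0.0192 perp off -0.0005
drumtop 4310 ((548.5523071289062, -66.281005859375), (54.72106170654297, 54.367774963378906), 71.23092651367188)
scan 6798 ((557.9127807617188, 116.86317443847656), (60.53618621826172, 70.14826965332031), 84.28038787841797)
bar 911 ((539.4657592773438, -155.8082275390625), (12.764124870300293, 43.47724914550781), 84.14533996582031)
drum_mark [([0.5552, -0.0398, 0.0641], 0.61), ([0.5383, -0.1569, 0.093], 0.15)]
scanner_window [([0.5551, 0.0843, 0.0585], 0.83)]
```

View pics/w9_0.png

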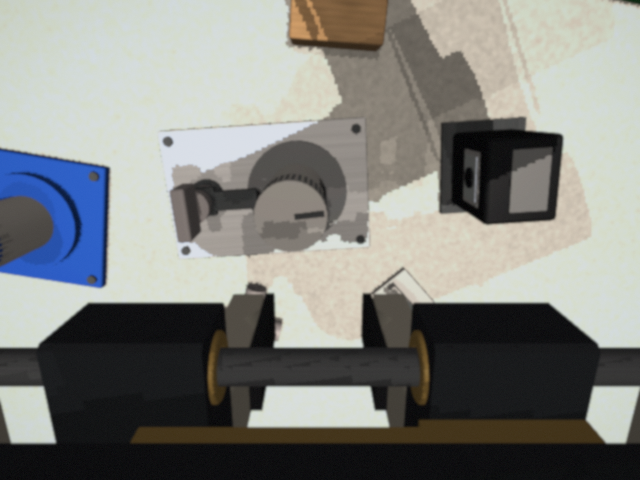

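Run:
```python
from h import *
c=cap('scene','s10.png')
for l in ('cross_wrench','lens_holder','carton','drum_mark'):
    print(l,[(np.round(d['location'],3).tolist(),round(d['p'],2)) for d in spotter.tip_of('scene',l)])
a=cv2.imread('pics/scene0.png');b=cv2.imread('pics/s10.png')
cv2.imwrite('pics/cmp.png',np.vstack([a[180:340,200:450],b[180:340,200:450]]).repeat(1,0))
```

```text
cross_wrench [([0.688, -0.145, 0.004], 0.87), ([0.546, -0.066, 0.018], 0.31)]
lens_holder [([0.692, 0.026, 0.001], 0.58)]
carton [([0.397, -0.001, 0.001], 0.97)]
drum_mark [([0.548, -0.039, 0.059], 0.93), ([0.522, -0.358, 0.065], 0.76), ([0.342, 0.259, 0.08], 0.65)]
```

View pics/cmp.png

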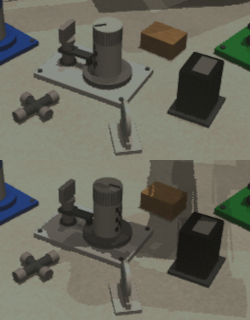

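In the comparison, the wrench, lens holder, carton and look-alikes are where they were. The bar is back at its first angle, and the chequers face the scanner. I'm handing the job in.

Run:
```python
from h import *
print(workorder.close_job()); print(r.get_state()['time_s'])
```

```text
the job is handed in; nothing more can be done
None
the job is handed in; nothing more can be done
```

The drum on the aluminium stand now points at the scanner and is clamped again. I handed the job in at about 19 s of the 72 s allowed.

- **Loosening:** I turned the wing screw open by about 1.25 rad, past the 0.9 rad at which the drum is surely free.
- **Turning the drum:** I gripped the knurled part and turned it about 140° anticlockwise.
- **Tightening:** I turned the screw back to its stop. The moment about the screw's axis rose to about 1.15 N m, where turning it takes at most 0.25. The bar is back at about -5.8°, in line with the stand as at the start.

**Last checks:**
- **Aim:** after tightening, the ridge points at 87.5–88.0° and the direction from drum axis to window measures about 87.8°. A cruder ridge estimate read about 85°, because it depends on a 1 mm error in the drum's centre. The network's marks agree only loosely, since they are good to 4 mm.
- **Other objects:** the wrench, lens holder and carton are within 2–3 mm of their first readings, which is within the detection error. The wrist force readings stayed under about 15 N.
- **Not tested:** I didn't push on the drum to test the lock. That rests on the moment at the stop and the bar's angle.

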